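# Feed a tube blank from the magazine into the deburring tub

## Robot

A 6-joint arm with a two-finger parallel gripper is mounted at the origin on the work surface. World frame = base frame: x ahead of the robot, y to its left, z up, the work surface at z = 0. Lengths are in m, angles in degrees, forces in N, time in s.
With the tool pointing down it reaches from about 0.375 to 0.925 m from the base axis. Payload 5.7 kg.
Tool frame: the origin (TCP) lies midway between the tips of the shut fingers; the grasp point (between the pads) lies 19 mm behind it; z points along the fingers, x is the direction in which the jaws open and shut, and the axes are right-handed (so a half turn about z gives the same grasp; the last joint's range is limited). The gripper opens to 88 mm and grips with 3 to 60 N. Pads are 20 mm wide; open, the fingers measure 115 mm over their backs; the gripper's body (75 mm by 178 mm) begins 61 mm behind the grasp point.
Start: joints at [-82.626, 20.558, 86.54, -0, 72.909, -6.595], TCP at [0.145, -0.582, 0.223] pointing down, gripper open.
Joint ranges: [-170.27, 170.27], [-57.76, 135], [12.27, 136.19], [-55.21, 235.2], [11.17, 155.16], [-170.74, 170.74]. Speed limits (degrees/s): [136.94, 136.94, 180, 180, 180, 180].

## Interface

Orientations are given as [roll, pitch, yaw] about the fixed x, y, z axes, in that order (R = Rz(yaw) Ry(pitch) Rx(roll)).
In Python, from bench import sensors, cams, ctrl gives the robot as it stands. The module is installed in compiled form; this text tells all that it offers.
- The arm moves only by the tool jog_arm, never from a script. Its argument "series" is one flat list of numbers, 5 for each row, row after row: the shift along the tool's x, y, z in m, then the turn about the tool's z in rad, then the gripper's target within -1 to 1 (fully open at 1, half-way at 0, shut at -1). In form: [x, y, z, twist, gripper, x, y, z, twist, gripper, ...]. A call has 1 to 10 rows; each row is the pose to reach, as a shift and turn from the pose commanded when the call began, along the tool's axes at that moment; what a row does not reach only later rows make up. A row lasts 1/8 s, in which the tool goes at most 62.5 mm and 10.7 degrees, less where a joint would pass 70% of its speed; a pose out of reach is approached as far as the arm can. A call with a gripper value outside its range is refused whole. The fingers move at their own pace and stop on an object; "squeeze" is the grip in N (left out, the last holds). Time passes only in rows, so rows that repeat a pose let the fingers close. It gives the time, the measured TCP pose, the force and the opening at its end, in the units of the state.
- sensors.observe(): the state, without advancing time (a new reading comes with each control period).
- cams.get_image(name): name is "side" or "top" or "wrist"; returns (picture, depth): 480x640x3 uint8, red, green, blue; 480x640 float32, m along the optical axis (not along the pixel's ray), 0 where there is no reading.
- cams.get_calibration(name): a dict with "fx", "fy", "cx", "cy" (pixels), "k1" (the pictures are not rectified: a ray, as slopes to the right and down, at radius r is drawn at 1 + k1 r^2 times it, then the intrinsics apply), "pose" (4x4, takes a point from camera to world coordinates). Camera axes: x right, y up, looking along -z (the intrinsics and any distortion apply to the point x, -y, -z); pixel columns grow to the right and rows downward; lengths in m; the calibration is good to about 2 mm. A picture is of the moment at which its call begins: read the wrist's pose just before it. get_calibration takes no time and is no camera call; for the wrist camera it gives the pose at the moment of the call.
- ctrl.hand_in(): hands the job in, once; it reports no verdict.
The state is a dict: "time_s": time; "joint_positions": joint angles; "qvel": joint speeds; "effort": joint torques, N m; "tcp_pos": TCP position; "orientation": TCP orientation; "ft_force": force on the tool from outside, world axes, zero at the start; "torque": the same for the moment, N m; "grip_width": finger opening in m.
Only numpy, scipy, OpenCV 4.12 (cv2) and the standard library are available. Lean on these libraries where they do the work, as an engineer would, in place of code of your own. Each camera call takes 0.05 s, during which the arm holds its last target. There are 200 camera calls.

## Task

Draw the bottom tube blank out of the front of the yellow magazine so that the other three drop down square in it, and lay it flat in the level tipping pan and let go of it. Then push the pan's red paddle down until the blank slides into the blue deburring tub, and let the pan swing back level. Leave the other blanks in the magazine and the things lying around where they are.

Things in the scene. Friction and masses are not known exactly. Their poses are not given: they have to be found in the camera images.
- blank1_c (a point): BOTTOM tube blank of the magazine, the one to take: cut piece of rectangular steel tube, 90 mm long (its x) x 50 mm wide (its y) x 30 mm high (its z), ends closed with flush black plugs, about 0.2 kg; this point is its centre
- blank2_c (a point): second tube blank from the bottom, lying on the first: cut piece of rectangular steel tube, 90 mm long (its x) x 50 mm wide (its y) x 30 mm high (its z), ends closed with flush black plugs, about 0.2 kg; this point is its centre
- blank3_c (a point): third tube blank from the bottom, same size; this point is its centre
- blank4_c (a point): top tube blank, same size; this point is its centre
- mag_seat (a point): yellow gravity magazine, fixed. Point on top of its floor rail, 40 mm above the table, under the middle of the stack of 4 blanks. z up, x from the magazine's open front to its back plate (inner face x = +48 mm). Blanks lie along x, front ends at x = -45 mm. Drawing the bottom one out towards -x takes roughly 5 to 15 N; the others then drop 30 mm
- mag_rail (a point): green-painted steel floor rail of the magazine ahead of the stack, a place to draw a blank onto: point on its top, 40 mm above the table, 105 mm in front of mag_seat, axes the same. The rail is 36 mm wide (narrower than a blank: fingers can pass beside it) and ends 60 mm further towards -x; under it is a base plate 100 mm wide, 8 mm thick
- mag_stop (a point): lower end of the magazine's front stop bar, 34 mm above the rail and 50 mm in front of mag_seat. The single upright bar (16 mm wide, 6 mm thick, rising 106 mm to a 16 mm wide strap over the top) holds back the upper blanks; only the bottom blank fits under it
- mag_guides (a point): middle of the top of the magazine's two side guides, 163 mm above the table. They are 5 mm thick, inner faces at y = +-27 mm, and reach down to the base, but cover only the rear part of the blanks (x = -9 to +51 mm from mag_seat): the front 36 mm of every blank stands free at both sides
- pan_in (a point): aluminium tipping pan, open at the top and at its far (+x) edge. Point on its floor, 156 mm above the table when level; x to the open edge where it dumps, z up. Floor inside x = -66 to +65 mm, y = -60 to +60 mm; walls 30 mm high at back and sides. It turns about a shaft along y at x = +20, z = -6 mm from here
- pan (a joint): tip angle of the pan, rad: 0 = level, resting on its stop, held by a spring; grows as it dumps towards +x, to a stop at 1.15. The spring brings it back to 0 when let go
- pan_pad (a point): push point on top of the red paddle on the pan's shaft, +y side: 46 mm wide plate from the shaft to 128 mm out, rising at 0.61 rad towards +x when level. Point 79 mm ahead of the shaft, 53 mm above and 115 mm to +y of pan_in; turns with the pan. Pressing straight down here with 5 to 10 N, about 100 mm, tips it 1.05 rad; free below to 90 mm over the table
- tub_in (a point): blue rubber-lined deburring tub fixed ahead of the pan on the same base; this point is the centre of its inner floor, 38 mm above the table, axes as the level pan's. Inside 206 mm (x) by 176 mm (y), rim 62 mm above this point
- can_a: bystander, loose: upright spray can, white with a grey label, 66 mm across, 190 mm tall; origin at its underside
- can_b: bystander, loose: upright spray can, white with a blue label, 66 mm across, 190 mm tall; origin at its underside
- wrench: bystander, loose: steel wrench lying flat, 170 mm long along its x; origin at its underside
- hammer: bystander, loose: hammer lying flat, about 0.3 m long along its x; origin at its underside
- tape: bystander, loose: yellow tape measure, 65 x 35 x 60 mm; origin at its underside
- magnet: bystander, loose: red L-shaped welding magnet, 22 mm thick, legs about 90 mm; origin at its underside

How it is judged:
By the outcome, as a careful person would: the job done as asked, in the order asked, and still so for the second after the job is handed in, with the robot touching nothing.
It also fails if it takes over 59 s, if anything falls off the work surface, if the arm or the gripper's body presses on something with over 40 N, if the wrist force passes 120 N, or if a joint passes its speed limit or range.

## Working session

There is one attempt and no reset: what is moved stays moved. The work goes in short steps, Python scripts to look and compute and a tool call to move; the robot and the scene stay as the last step left them, time stands still between calls to the robot, and variables do not carry over. Pictures are saved under pics/ and viewed, about 8 in all and at most 12, crops included, and the job is handed in when it is done.

Besides the shell and the picture viewer there is one more tool, called after "Call:" by a JSON object that holds its "op" and its "data", one argument or row to a line. jog_arm: Moves the arm, as the interface text tells. Its arguments: {"type":"object","properties":{"series":{"type":"array"},"squeeze":{"type":"number"}},"required":["series"]}

```bash
mkdir -p pics
cat > h.py <<'E'
import numpy as np, cv2
from bench import sensors, cams, ctrl
def grab(n,tag=None):
    c=cams.get_calibration(n); im,d=cams.get_image(n)
    if tag: cv2.imwrite(f'pics/{tag}.png',im[:,:,::-1])
    return im,d,c
def cloud(d,c):
    h,w=d.shape; u,v=np.meshgrid(np.arange(w),np.arange(h))
    K=np.array([[c['fx'],0,c['cx']],[0,c['fy'],c['cy']],[0,0,1.]])
    p=cv2.undistortPoints(np.stack([u,v],-1).reshape(-1,1,2).astype(np.float64),K,np.array([c['k1'],0,0,0.])).reshape(h,w,2)
    P=np.stack([p[...,0]*d,-p[...,1]*d,-d],-1)
    T=np.array(c['pose']); W=P@T[:3,:3].T+T[:3,3]; W[d<=0]=np.nan
    return W
E
python3 - <<'E'
from h import *
s=sensors.observe(); print(s)
for n in('side','top'):
    im,d,c=grab(n,n+'0'); np.savez(n+'0.npz',im=im,d=d,W=cloud(d,c)); print(n,c['fx'],c['k1'],np.round(c['pose'],3).tolist())
a=cv2.imread('pics/side0.png');b=cv2.imread('pics/top0.png')
E
```

```text
{'time_s': 0.0, 'joint_positions': array([-8.26260951e+01,  2.05996136e+01,  8.65987013e+01,  1.29197420e-03,
        7.29098125e+01, -6.59505003e+00]), 'qvel': array([ 0.05252032, -0.00079233, -0.0480818 , -0.11202693,  0.05448356,
        0.0061952 ]), 'effort': array([ 6.26265573e-04, -5.15385389e+01, -2.70723635e+01,  6.75999653e-02,
        3.53602530e-02, -1.19225506e-04]), 'tcp_pos': array([ 0.14474456, -0.58155664,  0.22179407]), 'orientation': array([-1.79986355e+02,  1.07270230e-01, -7.60314131e+01]), 'ft_force': array([-0.19930014, -0.03702337, -0.23673596]), 'torque': array([ 0.00458523, -0.04323337, -0.00124024]), 'grip_width': 0.08802572852631785}
side 555.9109338229472 -0.07007793212590537 [[-0.782, 0.435, -0.447, -0.138], [-0.624, -0.551, 0.554, 0.748], [-0.005, 0.712, 0.702, 1.132], [0.0, 0.0, 0.0, 1.0]]
top 444.7767303334496 -0.006333497559040739 [[-0.029, 0.99, -0.138, 0.295], [-1.0, -0.029, 0.001, -0.02], [-0.003, 0.138, 0.99, 1.567], [0.0, 0.0, 0.0, 1.0]]
```

View pics/top0.png

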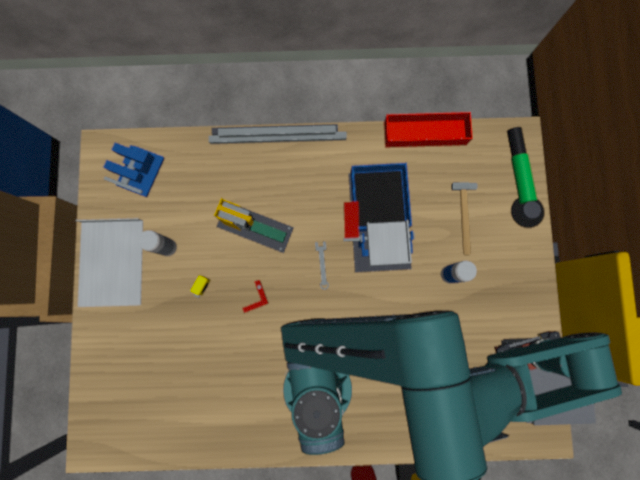

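View pics/side0.png

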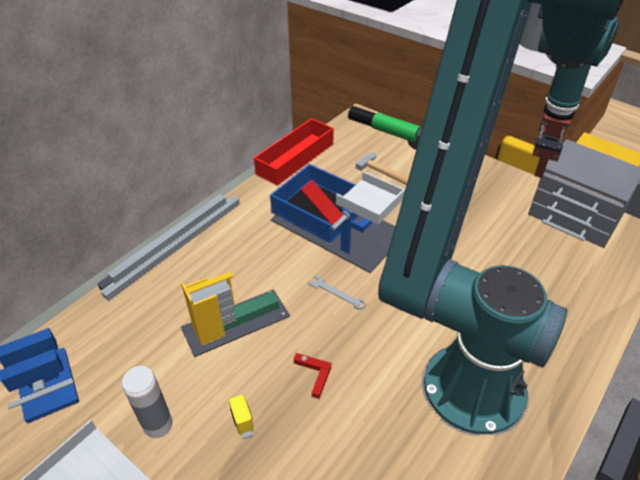

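Top view: magazine at about (255,222) with its front to the right (-y), green rail at (268,231). Pan is at (388,243), red paddle at (351,220), tub at (380,195). The side view agrees.

```bash
cat > m.py <<'E'
from h import *
def rect(m,W,name,n3=True):
    P=W[m]; P=P[~np.isnan(P[:,0])]
    r=cv2.minAreaRect(P[:,:2].astype(np.float32)*1000)
    print(name,len(P),'med',np.round(np.median(P,0),4),'rect mm',np.round(r[0],1),np.round(r[1],1),round(r[2],1),'z',np.round(np.percentile(P[:,2],[5,50,95]),3))
    return P
def biggest(m):
    n,l,s,_=cv2.connectedComponentsWithStats(m.astype(np.uint8)); return l==1+np.argmax(s[1:,4])
E
python3 - <<'E'
from m import *
for n in('top','side'):
    z=np.load(n+'0.npz'); im,W=z['im'],z['W']; X,Y,Z=W[...,0],W[...,1],W[...,2]
    hsv=cv2.cvtColor(im,cv2.COLOR_RGB2HSV); H,S,V=hsv[...,0],hsv[...,1],hsv[...,2]
    box=(X>.3)&(X<.95)&(Y<.5)&(Y>-.35)
    print(n)
    g=biggest(box&(H>60)&(H<95)&(S>90)&(Z>.03)&(Z<.06)); P=rect(g,W,'green')
    y=biggest(box&(H>18)&(H<32)&(S>150)&(Z>.15)&(Z<.2)); rect(y,W,'yellowtop')
    r=biggest(box&((H<8)|(H>172))&(S>150)&(Z>.1)); P=rect(r,W,'paddle')
    a=biggest(box&(S<60)&(Z>.145)&(Z<.165)&(V>100)&(Y<.0)); rect(a,W,'panfloor')
    a=biggest(box&(S<60)&(Z>.17)&(Z<.2)&(V>100)&(Y<.0)); rect(a,W,'panrim')
    a=biggest(box&(Z>.088)&(Z<.108)&(H>100)&(H<125)&(S>120)&(Y<.1)); rect(a,W,'tubrim')
    a=biggest(box&(Z>.003)&(Z<.015)&(S<90)&(Y>.0)&(X>.4)); rect(a,W,'base')
    a=biggest(box&(Z>.145)&(Z<.17)&(S<70)&(Y>.05)); rect(a,W,'blanktop')
E
```

```text
top
green 353 med [0.5441 0.1537 0.0395] rect mm [544.8 154.6] [120.2  36.2] 66.8 z [0.034 0.04  0.045]
yellowtop 273 med [0.5868 0.2668 0.177 ] rect mm [584.7 248.2] [114.9  64.7] 67.6 z [0.158 0.177 0.184]
paddle 493 med [ 0.5503 -0.1251  0.1928] rect mm [ 548.5 -125.2] [101.6  44.2] 1.5 z [0.161 0.193 0.223]
panfloor 1462 med [ 0.477  -0.2443  0.1557] rect mm [ 477.7 -243.6] [128.5 118.1] 1.5 z [0.151 0.156 0.161]
panrim 233 med [ 0.4476 -0.2638  0.1844] rect mm [ 474.2 -241.3] [135.6 129.2] 1.6 z [0.173 0.184 0.19 ]
tubrim 298 med [ 0.7163 -0.2662  0.0979] rect mm [ 647.2 -235.5] [215.4 188. ] 1.3 z [0.089 0.098 0.104]
base 873 med [0.5476 0.1675 0.008 ] rect mm [567.5 204.4] [262.1 106. ] 66.9 z [0.004 0.008 0.013]
blanktop 163 med [0.5705 0.2549 0.1592] rect mm [571.4 258.1] [93.5 19. ] 66.8 z [0.153 0.159 0.164]
side
green 562 med [0.5383 0.157  0.0398] rect mm [540.9 157.8] [118.7  42. ] 68.9 z [0.033 0.04  0.044]
yellowtop 548 med [0.5782 0.2704 0.1781] rect mm [581.  251.3] [114.1  67.6] 68.8 z [0.153 0.178 0.182]
paddle 677 med [ 0.5458 -0.1187  0.1905] rect mm [ 544.6 -119.2] [102.   50.6] 2.6 z [0.159 0.19  0.22 ]
panfloor 998 med [ 0.482  -0.2567  0.1548] rect mm [ 481.9 -254.7] [120.6  99. ] 1.2 z [0.151 0.155 0.16 ]
panrim 594 med [ 0.45   -0.2314  0.18  ] rect mm [ 470.6 -237.2] [137.6 140.7] 1.6 z [0.171 0.18  0.187]
tubrim 571 med [ 0.6761 -0.1578  0.0953] rect mm [ 644.8 -231.5] [219.4 196.4] 2.7 z [0.089 0.095 0.102]
base 1509 med [0.54   0.2229 0.0079] rect mm [567.8 202.1] [270.1 122.1] 66.5 z [0.004 0.008 0.012]
blanktop 450 med [0.5721 0.2521 0.1599] rect mm [572.8 256.7] [93.4 37.6] 68.9 z [0.15  0.16  0.164]
```

```bash
cat > go.py <<'E'
import sys; from h import *
from scipy.spatial.transform import Rotation as Ro
def shifts(*pts):
    s=sensors.observe(); R=Ro.from_euler('xyz',s['orientation'],degrees=True).as_matrix()
    print('t',round(s['time_s'],2),'tcp',np.round(s['tcp_pos'],4),'ori',np.round(s['orientation'],2),'q',np.round(s['joint_positions'],1),'F',np.round(s['ft_force'],1),'w',round(s['grip_width'],4))
    for p in pts: print(p,'->',np.round(R.T@(np.array(p)-s['tcp_pos']),4))
if __name__=='__main__': shifts(*[eval(a) for a in sys.argv[1:]])
E
cat > wr.py <<'E'
import sys
from h import *
im,d,c=grab('wrist',sys.argv[1]); np.savez(sys.argv[1]+'.npz',im=im,d=d,W=cloud(d,c)); print(np.round(c['pose'],3).tolist())
E
```

```text
(no output)
```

Call:
{"op": "jog_arm", "data": {
  "series": [0,0,-0.062,-0.1,1,0,0,-0.124,-0.2,1,-0.05,-0.06,-0.17,-0.35,1,-0.08,-0.12,-0.2,-0.5,1,-0.1,-0.18,-0.23,-0.65,1,-0.12,-0.23,-0.26,-0.8,1,-0.14,-0.28,-0.278,-0.92,1,-0.16,-0.33,-0.278,-0.92,1,-0.18,-0.37,-0.278,-0.92,1,-0.188,-0.412,-0.278,-0.92,1]
}}

```text
time_s: 1.35
tcp_pos: [0.5007, -0.2984, 0.5012]
orientation: [-180.0, -0.0, -23.3]
ft_force: [1.0, -0.4, -0.5]
grip_width: 0.0878
```

```bash
python3 go.py "(.52,.0,.5)" "(.45,.2,.5)" "(.35,.4,.5)" "(.38,.89,.5)"
```

```text
t 1.35 tcp [ 0.5007 -0.2984  0.5012] ori [-1.800e+02 -3.000e-02 -2.326e+01] q [-37.6  12.4  60.7   0.  106.9 -14.3] F [ 1.  -0.4 -0.5] w 0.0878
(0.52, 0.0, 0.5) -> [-0.1001 -0.2818  0.0011]
(0.45, 0.2, 0.5) -> [-0.2434 -0.4379  0.001 ]
(0.35, 0.4, 0.5) -> [-0.4142 -0.5821  0.0009]
(0.38, 0.89, 0.5) -> [-5.8010e-01 -1.0441e+00  8.0000e-04]
```

Call:
{"op": "jog_arm", "data": {
  "series": [-0.02,-0.06,0,0,1,-0.04,-0.12,0,0,1,-0.06,-0.18,0,0,1,-0.08,-0.24,0,0,1,-0.1,-0.29,0,0,1,-0.12,-0.34,0,0,1,-0.13,-0.38,0,0,1,-0.13,-0.38,0,0,1]
}}

```text
time_s: 2.35
tcp_pos: [0.5301, 0.1025, 0.5]
orientation: [-180.0, 0.1, -23.1]
ft_force: [-0.7, -0.8, -0.4]
grip_width: 0.0877
```

```bash
python3 wr.py w1; python3 go.py
```

```text
[[0.92, 0.378, 0.103, 0.558], [-0.392, 0.889, 0.237, 0.167], [-0.002, -0.258, 0.966, 0.661], [0.0, 0.0, 0.0, 1.0]]
t 2.4 tcp [0.5301 0.101  0.5001] ori [ 1.7996e+02  6.0000e-02 -2.3180e+01] q [  3.5   8.3  65.9  -0.  105.9  26.6] F [-0.7 -0.7 -0.3] w 0.0877
```

View pics/w1.png

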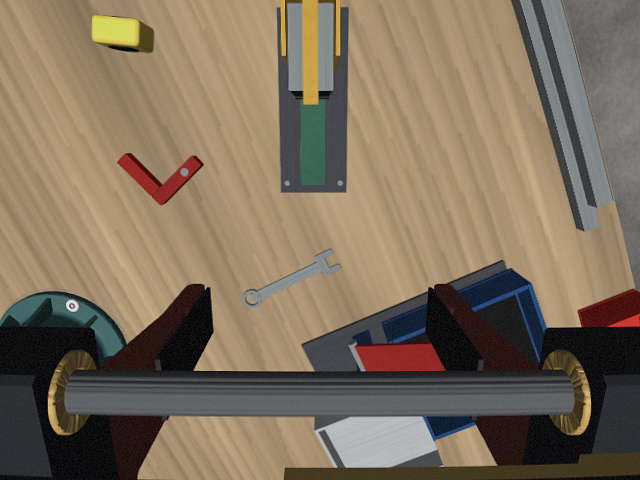

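Wrist view: rail runs straight up the picture at column 313, rail end at row 185 and stop bar at about (311,100). The jaw axis is already square to the magazine. A vertical tool can't reach the bottom blank because the gripper body hits the stack, so I need to tilt it. I'll check whether driving past the reach limit tilts the tool, after checking clearance on the left.

Run:
```python
import numpy as np
W=np.load('top0.npz')['W']; X,Y,Z=W[...,0],W[...,1],W[...,2]
for y in np.arange(.3,1.1,.1):
    print(round(y,1),[ (round(x,1),round(float(np.nanmax(np.where((abs(X-x)<.05)&(abs(Y-y)<.05),Z,-9))),2)) for x in np.arange(.1,.9,.1)])
```

```text
0.3 [(np.float64(0.1), 0.01), (np.float64(0.2), 0.01), (np.float64(0.3), 0.01), (np.float64(0.4), 0.01), (np.float64(0.5), 0.01), (np.float64(0.6), 0.19), (np.float64(0.7), 0.01), (np.float64(0.8), 0.01)]
0.4 [(np.float64(0.1), 0.01), (np.float64(0.2), 0.01), (np.float64(0.3), 0.07), (np.float64(0.4), 0.07), (np.float64(0.5), 0.01), (np.float64(0.6), 0.01), (np.float64(0.7), 0.01), (np.float64(0.8), 0.01)]
0.5 [(np.float64(0.1), 0.01), (np.float64(0.2), 0.01), (np.float64(0.3), 0.01), (np.float64(0.4), 0.01), (np.float64(0.5), 0.2), (np.float64(0.6), 0.01), (np.float64(0.7), 0.01), (np.float64(0.8), 0.15)]
0.6 [(np.float64(0.1), 0.01), (np.float64(0.2), 0.01), (np.float64(0.3), 0.01), (np.float64(0.4), 0.01), (np.float64(0.5), 0.01), (np.float64(0.6), 0.04), (np.float64(0.7), 0.15), (np.float64(0.8), 0.15)]
0.7 [(np.float64(0.1), 0.01), (np.float64(0.2), 0.01), (np.float64(0.3), 0.01), (np.float64(0.4), 0.01), (np.float64(0.5), 0.01), (np.float64(0.6), 0.05), (np.float64(0.7), 0.14), (np.float64(0.8), 0.15)]
0.8 [(np.float64(0.1), 0.01), (np.float64(0.2), 0.01), (np.float64(0.3), 0.01), (np.float64(0.4), 0.01), (np.float64(0.5), 0.01), (np.float64(0.6), 0.04), (np.float64(0.7), 0.01), (np.float64(0.8), 0.01)]
0.9 [(np.float64(0.1), -9.0), (np.float64(0.2), -9.0), (np.float64(0.3), -9.0), (np.float64(0.4), -9.0), (np.float64(0.5), -9.0), (np.float64(0.6), -9.0), (np.float64(0.7), -9.0), (np.float64(0.8), -9.0)]
1.0 [(np.float64(0.1), -9.0), (np.float64(0.2), -9.0), (np.float64(0.3), 0.1), (np.float64(0.4), 0.11), (np.float64(0.5), 0.12), (np.float64(0.6), 0.13), (np.float64(0.7), 0.13), (np.float64(0.8), -9.0)]
```

Call:
{"op": "jog_arm", "data": {
  "series": [-0.04,-0.04,0,0,1,-0.09,-0.08,0,0,1,-0.14,-0.11,0,0,1,-0.19,-0.14,0,0,1,-0.24,-0.17,0,0,1,-0.29,-0.2,0,0,1,-0.34,-0.23,0,0,1,-0.39,-0.26,0,0,1,-0.44,-0.3,0,0,1,-0.448,-0.35,0,0,1]
}}

```text
time_s: 3.65
tcp_pos: [0.256, 0.5996, 0.5017]
orientation: [-179.9, 0.0, -23.2]
ft_force: [0.6, -0.4, 0.2]
grip_width: 0.0879
```

Call:
{"op": "jog_arm", "data": {
  "series": [0,-0.06,0,0,1,0,-0.12,0,0,1,0,-0.18,0,0,1,0,-0.24,0,0,1,0,-0.3,0,0,1,0,-0.35,0,0,1,0,-0.4,0,0,1,0,-0.45,0,0,1,0,-0.5,0,0,1,0,-0.5,0,0,1]
}}

```text
time_s: 4.9
tcp_pos: [0.3624, 0.8424, 0.4001]
orientation: [-176.8, 0.0, -23.3]
ft_force: [0.1, -0.6, -0.6]
grip_width: 0.0875
```

```bash
python3 go.py
```

```text
t 4.9 tcp [0.3624 0.8424 0.4001] ori [-176.81    0.    -23.31] q [ 62.3  48.7  12.4   0.3 115.7  85.7] F [ 0.1 -0.6 -0.6] w 0.0875
```

Call:
{"op": "jog_arm", "data": {
  "series": [0,0,0,0,1,0,0,0,0,1]
}}

```text
time_s: 5.15
tcp_pos: [0.3624, 0.8421, 0.4015]
orientation: [-176.8, 0.0, -23.3]
ft_force: [0.6, -0.1, 0.1]
grip_width: 0.0878
```

Call:
{"op": "jog_arm", "data": {
  "series": [0,0.15,0,0,1,0,0.15,0,0,1,0,0.15,0,0,1,0,0.15,0,0,1]
}}

```text
time_s: 5.65
tcp_pos: [0.3015, 0.7017, 0.3946]
orientation: [-176.8, 0.0, -23.3]
ft_force: [-0.7, 0.9, 0.3]
grip_width: 0.0881
```

```bash
python3 go.py
```

```text
t 5.65 tcp [0.3015 0.7017 0.3946] ori [-1.7679e+02  1.0000e-02 -2.3310e+01] q [61.4 28.6 50.5  0.3 97.7 84.8] F [-0.7  0.9  0.3] w 0.0881
```

Very useful: the commanded pose rebases onto the reached one and keeps its tilt, so limits can be used to tilt the tool. The tool turns outward when joint 5 would have to pass its upper limit, with the arm high and J2+J3 < 25°. I'll go up and inward.

Call:
{"op": "jog_arm", "data": {
  "series": [0,0.03,-0.05,0,1,0,0.06,-0.1,0,1,0,0.1,-0.15,0,1,0,0.14,-0.2,0,1,0,0.18,-0.25,0,1,0,0.22,-0.3,0,1,0,0.26,-0.35,0,1,0,0.3,-0.4,0,1,0,0.3,-0.45,0,1,0,0.3,-0.5,0,1]
}}

```text
time_s: 6.9
tcp_pos: [0.1605, 0.3723, 0.8413]
orientation: [-178.0, 0.6, -23.3]
ft_force: [-11.9, -19.8, -6.4]
grip_width: 0.088
```

```bash
python3 go.py
```

```text
t 6.9 tcp [0.1605 0.3723 0.8413] ori [-178.02    0.57  -23.27] q [ 56.   10.7  12.3   2.2 155.2  81.3] F [-11.9 -19.8  -6.4] w 0.088
```

Call:
{"op": "jog_arm", "data": {
  "series": [0,0.3,-0.25,0,1,0,0.3,-0.25,0,1]
}}

```text
time_s: 7.15
tcp_pos: [0.14, 0.3282, 0.8725]
orientation: [-173.3, -0.7, -23.4]
ft_force: [0.6, -0.9, 0.2]
grip_width: 0.088
```

Call:
{"op": "jog_arm", "data": {
  "series": [0,0.3,-0.25,0,1,0,0.3,-0.25,0,1]
}}

```text
time_s: 7.4
tcp_pos: [0.1164, 0.2853, 0.8984]
orientation: [-168.9, -2.1, -23.6]
ft_force: [0.4, -0.0, 0.1]
grip_width: 0.0878
```

```bash
python3 go.py
```

```text
t 7.4 tcp [0.1164 0.2853 0.8984] ori [-168.95   -2.12  -23.62] q [ 54.6   1.4  12.3   0.5 155.1  78.5] F [ 0.4 -0.   0.1] w 0.0878
```

Call:
{"op": "jog_arm", "data": {
  "series": [-0.05,0,0,0,1,-0.09,0,0,0,1]
}}

```text
time_s: 7.65
tcp_pos: [0.0347, 0.3226, 0.892]
orientation: [-169.0, -2.1, -23.8]
ft_force: [0.1, 0.7, 0.0]
grip_width: 0.0877
```

Call:
{"op": "jog_arm", "data": {
  "series": [0,0.3,-0.25,0,1,0,0.3,-0.25,0,1]
}}

```text
time_s: 7.9
tcp_pos: [-0.0069, 0.2599, 0.9146]
orientation: [-165.1, -2.3, -23.6]
ft_force: [-0.3, -0.5, -0.6]
grip_width: 0.0877
```

Call:
{"op": "jog_arm", "data": {
  "series": [0,0.3,-0.2,0,1,0,0.3,-0.2,0,1]
}}

```text
time_s: 8.15
tcp_pos: [-0.0488, 0.2023, 0.9288]
orientation: [-161.1, -2.1, -23.7]
ft_force: [-0.9, 0.2, -0.4]
grip_width: 0.0878
```

```bash
python3 go.py
python3 - <<'E'
from h import *
from scipy.spatial.transform import Rotation as Ro
R=Ro.from_euler('xyz',sensors.observe()['orientation'],degrees=True).as_matrix(); print(R.round(3), np.degrees(np.arctan2(R[1,2],R[0,2])))
E
```

```text
t 8.15 tcp [-0.0488  0.2023  0.9288] ori [-161.13   -2.09  -23.67] q [111.1  -4.2  12.3 -36.9 155.1  98.6] F [-0.9  0.2 -0.4] w 0.0878
[[ 0.915 -0.369  0.162]
 [-0.401 -0.871  0.282]
 [ 0.037 -0.323 -0.946]] 60.229500905270974
```

Call:
{"op": "jog_arm", "data": {
  "series": [0.035,0,0,0,1,0.035,0,0,0,1]
}}

```text
time_s: 8.4
tcp_pos: [-0.0186, 0.1885, 0.9305]
orientation: [-160.9, -2.0, -22.9]
ft_force: [0.4, 0.9, -0.9]
grip_width: 0.0878
```

Call:
{"op": "jog_arm", "data": {
  "series": [0.03,0.3,-0.15,0,1,0.03,0.3,-0.15,0,1]
}}

```text
time_s: 8.65
tcp_pos: [-0.0386, 0.1431, 0.9209]
orientation: [-160.8, -1.8, -23.8]
ft_force: [-0.2, 0.0, 0.6]
grip_width: 0.0875
```

```bash
cat > az.py <<'E'
from h import *
from scipy.spatial.transform import Rotation as Ro
s=sensors.observe(); R=Ro.from_euler('xyz',s['orientation'],degrees=True).as_matrix()
p=s['tcp_pos']; print('tilt',np.degrees(np.arccos(-R[2,2])).round(1),'az',np.degrees(np.arctan2(R[1,2],R[0,2])).round(1),'Xz',R[2,0].round(3),'r',(p[0]*.394+p[1]*.919).round(3),'off',(-p[0]*.919+p[1]*.394).round(3),'z',p[2].round(3),'q',s['joint_positions'].round(1),'t',s['time_s'])
E
python3 az.py
```

```text
tilt 19.3 az 61.1 Xz 0.031 r 0.116 off 0.092 z 0.921 q [120.4  -9.3  18.1 -42.4 155.1 102.9] t 8.65
```

Call:
{"op": "jog_arm", "data": {
  "series": [0.018,-0.055,0.018,0,1,0.018,-0.095,0.032,0,1,0.018,-0.095,0.032,0,1]
}}

```text
time_s: 9.02
tcp_pos: [0.001, 0.2127, 0.9222]
orientation: [-160.9, -1.9, -23.1]
ft_force: [0.1, 0.9, -0.9]
grip_width: 0.0876
```

```bash
python3 az.py
```

```text
tilt 19.2 az 61.3 Xz 0.034 r 0.196 off 0.083 z 0.922 q [ 84.4  -7.8  16.9 -16.  152.2  91.7] t 9.025
```

Call:
{"op": "jog_arm", "data": {
  "series": [0.045,0.16,-0.16,0,1,0.045,0.16,-0.16,0,1]
}}

```text
time_s: 9.28
tcp_pos: [-0.0137, 0.1644, 0.9397]
orientation: [-158.5, -2.5, -24.6]
ft_force: [-0.6, -0.5, 0.1]
grip_width: 0.0876
```

```bash
python3 az.py
```

```text
tilt 21.7 az 59.0 Xz 0.044 r 0.146 off 0.077 z 0.94 q [107.6  -7.7  12.8 -40.4 154.7  92.1] t 9.275
```

Call:
{"op": "jog_arm", "data": {
  "series": [0,0.16,-0.16,0,1,0,0.16,-0.16,0,1]
}}

```text
time_s: 9.52
tcp_pos: [-0.0217, 0.1326, 0.945]
orientation: [-157.1, -1.1, -22.8]
ft_force: [7.6, -2.9, 0.5]
grip_width: 0.0873
```

```bash
python3 az.py
```

```text
tilt 22.9 az 64.7 Xz 0.019 r 0.113 off 0.072 z 0.945 q [127.2  -8.5  12.3 -55.2 155.1  95.2] t 9.525
```

Call:
{"op": "jog_arm", "data": {
  "series": [0,-0.055,0.02,0,1,0,-0.11,0.045,0,1,0,-0.16,0.08,0,1,0,-0.2,0.12,0,1,0,-0.23,0.17,0,1,0,-0.26,0.22,0,1,0,-0.28,0.28,0,1,0,-0.32,0.33,0,1,0,-0.36,0.38,0,1,0,-0.4,0.43,0,1]
}}

```text
time_s: 10.78
tcp_pos: [0.155, 0.5402, 0.7584]
orientation: [-156.9, -1.1, -23.0]
ft_force: [-0.7, -1.3, 1.0]
grip_width: 0.0879
```

Call:
{"op": "jog_arm", "data": {
  "series": [0,-0.055,0.02,0,1,0,-0.11,0.045,0,1,0,-0.16,0.07,0,1,0,-0.2,0.09,0,1,0,-0.2,0.09,0,1]
}}

```text
time_s: 11.4
tcp_pos: [0.2396, 0.7368, 0.735]
orientation: [-157.1, -1.1, -23.0]
ft_force: [-0.7, 0.1, 0.2]
grip_width: 0.0876
```

```bash
python3 az.py
```

```text
tilt 22.9 az 64.4 Xz 0.019 r 0.772 off 0.07 z 0.735 q [ 67.5  25.9  12.5  -1.4 118.7  89.3] t 11.4
```

Call:
{"op": "jog_arm", "data": {
  "series": [0,0,0.06,0,1,0,0,0.12,0,1,0,0,0.18,0,1,0,0,0.24,0,1,0,0,0.3,0,1]
}}

```text
time_s: 12.02
tcp_pos: [0.2895, 0.8425, 0.4721]
orientation: [-156.1, -1.1, -22.9]
ft_force: [0.0, 0.1, -0.1]
grip_width: 0.0879
```

Call:
{"op": "jog_arm", "data": {
  "series": [0,-0.06,0,0,1,0,-0.12,0,0,1,0,-0.3,0,0,1]
}}

```text
time_s: 12.4
tcp_pos: [0.3387, 0.9553, 0.5138]
orientation: [-154.1, -1.0, -22.9]
ft_force: [-1.3, -3.4, 0.3]
grip_width: 0.0877
```

Call:
{"op": "jog_arm", "data": {
  "series": [0,-0.3,0,0,1,0,-0.3,0,0,1]
}}

```text
time_s: 12.65
tcp_pos: [0.3539, 0.9793, 0.5139]
orientation: [-150.7, -0.8, -22.8]
ft_force: [0.2, -0.9, 0.4]
grip_width: 0.088
```

Call:
{"op": "jog_arm", "data": {
  "series": [0,-0.3,0,0,1,0,-0.3,0,0,1]
}}

```text
time_s: 12.9
tcp_pos: [0.3671, 0.9996, 0.519]
orientation: [-147.3, -0.7, -22.8]
ft_force: [-0.2, -0.4, -0.5]
grip_width: 0.0876
```

```bash
python3 az.py
```

```text
tilt 32.7 az 66.1 Xz 0.012 r 1.063 off 0.057 z 0.519 q [66.1 44.9 12.3  0.  90.1 88.7] t 12.9
```

Call:
{"op": "jog_arm", "data": {
  "series": [0,-0.3,0.03,0,1,0,-0.3,0.03,0,1]
}}

```text
time_s: 13.15
tcp_pos: [0.3806, 1.0221, 0.52]
orientation: [-144.0, -0.6, -22.7]
ft_force: [-0.3, -0.3, -0.1]
grip_width: 0.0877
```

Call:
{"op": "jog_arm", "data": {
  "series": [0,-0.3,0.05,0,1,0,-0.3,0.05,0,1]
}}

```text
time_s: 13.4
tcp_pos: [0.3934, 1.0442, 0.5212]
orientation: [-140.7, -0.5, -22.6]
ft_force: [-0.3, 0.4, -0.4]
grip_width: 0.0878
```

Call:
{"op": "jog_arm", "data": {
  "series": [0,-0.3,0.07,0,1,0,-0.3,0.07,0,1]
}}

```text
time_s: 13.65
tcp_pos: [0.4056, 1.0655, 0.5233]
orientation: [-137.4, -0.4, -22.5]
ft_force: [0.0, 0.1, 0.4]
grip_width: 0.0881
```

Call:
{"op": "jog_arm", "data": {
  "series": [0,-0.3,0.09,0,1,0,-0.3,0.09,0,1]
}}

```text
time_s: 13.9
tcp_pos: [0.4169, 1.0859, 0.526]
orientation: [-134.2, -0.4, -22.5]
ft_force: [-0.8, 0.6, 0.3]
grip_width: 0.0874
```

Call:
{"op": "jog_arm", "data": {
  "series": [0,-0.3,0.1,0,1,0,-0.3,0.1,0,1]
}}

```text
time_s: 14.15
tcp_pos: [0.4268, 1.1036, 0.5322]
orientation: [-130.9, -0.3, -22.4]
ft_force: [-0.3, -0.1, -0.4]
grip_width: 0.0882
```

```bash
python3 az.py
```

```text
tilt 49.1 az 67.3 Xz 0.005 r 1.182 off 0.043 z 0.532 q [64.9 48.7 12.3  1.9 70.  87.4] t 14.15
```

Tilt is 49.1° at azimuth 67.3° with the jaws level, which is enough. Next I refine the magazine frame from the wrist cloud already taken.

```bash
python3 - <<'E'
from m import *
z=np.load('w1.npz'); im,W=z['im'],z['W']; X,Y,Z=W[...,0],W[...,1],W[...,2]
hsv=cv2.cvtColor(im,cv2.COLOR_RGB2HSV); H,S,V=hsv[...,0],hsv[...,1],hsv[...,2]
b=np.zeros(H.shape,bool); b[:260]=1
g=biggest(b&(H>60)&(H<95)&(S>80)&(Z>.03)&(Z<.05)); P=rect(g,W,'green')
c=np.array([np.cos(np.radians(67)),np.sin(np.radians(67))]); n=np.array([-c[1],c[0]])
q=P[:,:2]@np.c_[c,n]; print('along',q[:,0].min(),q[:,0].max(),'lat',np.percentile(q[:,1],[1,99]), 'slope',np.degrees(np.polyfit(q[:,0],q[:,1],1)[0]))
y=b&(H>18)&(H<32)&(S>120)&(Z>.06)&(X>.45); P=W[y]; q=P[:,:2]@np.c_[c,n]
bar=(abs(q[:,1]-np.median(q[:,1]))<.012)&(P[:,2]>.075)&(P[:,2]<.165); print('bar face',np.percentile(q[bar,0],[1,10,50,90]),np.percentile(q[bar,1],[2,98]))
E
python3 go.py
```

```text
green 1994 med [0.5422 0.1556 0.0391] rect mm [542.1 156.5] [117.8  34. ] 67.1 z [0.037 0.039 0.041]
along 0.29702175615348286 0.41476854935244195 lat [-0.45488471 -0.42140977] slope -0.1510181730044095
bar face [0.41552038 0.41563945 0.48305755 0.50917839] [-0.45030384 -0.42744559]
t 14.15 tcp [0.4268 1.1036 0.5322] ori [-130.94   -0.31  -22.42] q [64.9 48.7 12.3  1.9 70.  87.4] F [-0.3 -0.1 -0.4] w 0.0882
```

```bash
python3 go.py "(.5,.55,.5)" "(.52,.2,.4)" "(.534,.137,.11)"
```

```text
t 14.15 tcp [0.4268 1.1036 0.5322] ori [-130.94   -0.31  -22.42] q [64.9 48.7 12.3  1.9 70.  87.4] F [-0.3 -0.1 -0.4] w 0.0882
(0.5, 0.55, 0.5) -> [ 0.2787  0.3425 -0.3435]
(0.52, 0.2, 0.4) -> [ 0.4301  0.6256 -0.516 ]
(0.534, 0.137, 0.11) -> [ 0.4655  0.8795 -0.3658]
```

Call:
{"op": "jog_arm", "data": {
  "series": [0.028,0.034,-0.034,0,1,0.056,0.068,-0.069,0,1,0.084,0.103,-0.103,0,1,0.111,0.137,-0.137,0,1,0.139,0.171,-0.172,0,1,0.167,0.205,-0.206,0,1,0.195,0.24,-0.24,0,1,0.223,0.274,-0.275,0,1,0.251,0.308,-0.309,0,1,0.279,0.342,-0.343,0,1]
}}

```text
time_s: 15.4
tcp_pos: [0.5002, 0.5489, 0.5013]
orientation: [-130.9, -0.4, -22.4]
ft_force: [0.8, -1.1, 0.3]
grip_width: 0.0876
```

Call:
{"op": "jog_arm", "data": {
  "series": [0.022,0.04,-0.025,0,1,0.044,0.08,-0.05,0,1,0.066,0.12,-0.075,0,1,0.088,0.16,-0.1,0,1,0.11,0.2,-0.125,0,1,0.132,0.245,-0.15,0,1,0.151,0.283,-0.173,0,1,0.151,0.283,-0.173,0,1]
}}

```text
time_s: 16.4
tcp_pos: [0.5211, 0.1974, 0.4001]
orientation: [-131.0, -0.3, -22.7]
ft_force: [0.8, 0.7, -0.6]
grip_width: 0.088
```

```bash
python3 az.py; python3 go.py "(.534,.137,.11)"
```

```text
tilt 49.0 az 67.1 Xz 0.005 r 0.387 off -0.401 z 0.4 q [-19.    2.1 103.8  50.7  76.7 -10.1] t 16.4
t 16.4 tcp [0.5211 0.1974 0.4001] ori [-130.98   -0.28  -22.66] q [-19.    2.1 103.8  50.7  76.7 -10.1] F [ 0.8  0.7 -0.6] w 0.088
(0.534, 0.137, 0.11) -> [0.0337 0.2525 0.1521]
```

Call:
{"op": "jog_arm", "data": {
  "series": [0.007,0.05,0.03,0,1,0.014,0.1,0.06,0,1,0.02,0.15,0.09,0,1,0.027,0.2,0.12,0,1,0.034,0.252,0.152,0,1,0.034,0.252,0.152,0,1]
}}

```text
time_s: 17.15
tcp_pos: [0.5326, 0.1413, 0.1071]
orientation: [-130.9, 0.2, -22.4]
ft_force: [-1.2, -0.6, 1.1]
grip_width: 0.0879
```

```bash
python3 az.py; python3 wr.py w2
python3 - <<'E'
from m import *
z=np.load('w2.npz'); im,W=z['im'],z['W']; X,Y,Z=W[...,0],W[...,1],W[...,2]
hsv=cv2.cvtColor(im,cv2.COLOR_RGB2HSV); H,S,V=hsv[...,0],hsv[...,1],hsv[...,2]
c=np.array([np.cos(np.radians(67)),np.sin(np.radians(67))]); n=np.array([-c[1],c[0]])
A=W[...,:2]@c; L=W[...,:2]@n
y=(H>18)&(H<32)&(S>120)&(Z>.08)&(abs(L+.438)<.012)&(Z<.17)
print('bar',y.sum(),np.percentile(A[y],[5,50,95]),np.percentile(L[y],[2,98]))
e=(V<60)&(Z>.045)&(Z<.15)&(abs(L+.438)<.03)&(A>.38)&(A<.5)
print('plug',e.sum(),np.percentile(A[e],[5,50,95]),np.percentile(L[e],[2,98]),np.percentile(Z[e],[2,98]))
g=biggest((H>60)&(H<95)&(S>80)&(Z>.03)&(Z<.05)); print('rail',A[g].min(),A[g].max(),np.percentile(L[g],[1,99]),np.median(Z[g]))
E
```

```text
tilt 49.1 az 67.8 Xz -0.004 r 0.34 off -0.434 z 0.107 q [-25.5  31.3 118.8  64.3  56.9 -53.2] t 17.15
[[0.924, 0.318, -0.211, 0.505], [-0.381, 0.765, -0.519, 0.07], [-0.004, 0.56, 0.828, 0.266], [0.0, 0.0, 0.0, 1.0]]
bar 5300 [0.40730637 0.40813967 0.40916134] [-0.44703744 -0.43071851]
plug 7137 [0.41475469 0.41566422 0.41652954] [-0.46026165 -0.41659003] [0.0472747  0.14882356]
rail 0.33430063670076443 0.4172961196805438 [-0.45601845 -0.42122372] 0.03917610827530381
```

View pics/w2.png

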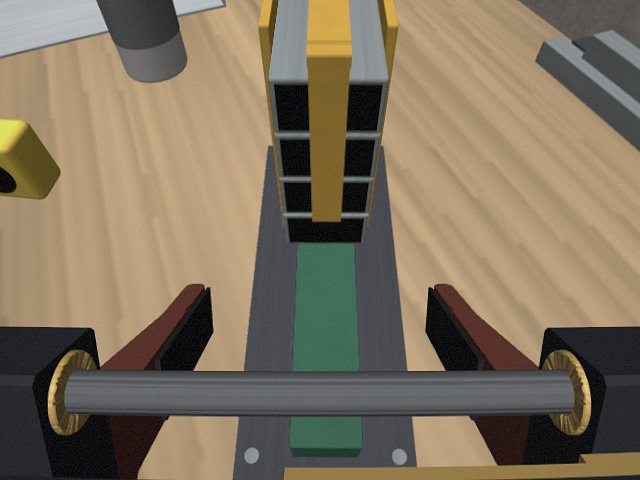

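Wrist view: magazine ahead. Bar is at column 330 and the bottom plug at (326,230), both free. Bar face is at along = 0.408 and the blank fronts at 0.4155, so the seat is at 0.4605 with lateral −0.4386.

```bash
python3 go.py "(.5405,.1508,.0366)" "(.5749,.2318,.0366)"
```

```text
t 17.2 tcp [0.5334 0.1416 0.1102] ori [-1.3085e+02 -2.0000e-02 -2.2390e+01] q [-25.4  30.9 118.8  64.2  57.  -53.1] F [ 0.1 -0.9  1.3] w 0.0878
(0.5405, 0.1508, 0.0366) -> [0.003  0.0484 0.0566]
(0.5749, 0.2318, 0.0366) -> [ 0.004  -0.0092  0.1232]
```

Call:
{"op": "jog_arm", "data": {
  "series": [0.002,0.024,0.028,0,1,0.003,0.048,0.057,0,1,0.003,0.048,0.057,0,1,0.003,0.034,0.073,0,1,0.004,0.02,0.09,0,1,0.004,0.005,0.107,0,1,0.004,-0.009,0.123,0,1,0.004,-0.009,0.123,0,1]
}}

```text
time_s: 18.2
tcp_pos: [0.5768, 0.2317, 0.0413]
orientation: [-130.8, -0.6, -22.3]
ft_force: [-0.4, -0.1, 0.3]
grip_width: 0.0878
```

```bash
python3 go.py "(.5749,.2318,.0366)"
```

```text
t 18.2 tcp [0.5768 0.2317 0.0413] ori [-130.76   -0.63  -22.26] q [-12.8  40.2 116.7  79.8  49.3 -60.3] F [-0.4 -0.1  0.3] w 0.0878
(0.5749, 0.2318, 0.0366) -> [-0.0018  0.004   0.0026]
```

Call:
{"op": "jog_arm", "data": {
  "series": [-0.002,0.004,0.002,0,1,-0.002,0.004,0.002,0,-1,-0.002,0.004,0.002,0,-1,-0.002,0.004,0.002,0,-1,-0.002,0.004,0.002,0,-1,-0.002,0.004,0.002,0,-1],
  "squeeze": 45
}}

```text
time_s: 18.95
tcp_pos: [0.5731, 0.2296, 0.0323]
orientation: [-130.9, -0.3, -22.4]
ft_force: [-1.2, -1.7, 0.8]
grip_width: 0.0498
```

```bash
python3 go.py
python3 - <<'E'
from h import *
from scipy.spatial.transform import Rotation as Ro
R=Ro.from_euler('xyz',sensors.observe()['orientation'],degrees=True).as_matrix()
c=np.array([.3907,.9205,0]); print('mag -x 0.1 in tool',(R.T@-c*.1).round(4),'up .1',(R.T@[0,0,.1]).round(4))
E
```

```text
t 18.95 tcp [0.5731 0.2296 0.0323] ori [-130.95   -0.29  -22.43] q [-13.   41.2 117.1  80.5  49.  -61.5] F [-1.2 -1.7  0.8] w 0.0498
mag -x 0.1 in tool [-0.001   0.0655 -0.0755] up .1 [ 0.0005 -0.0755 -0.0655]
```

Call:
{"op": "jog_arm", "data": {
  "series": [0,0.01,-0.011,0,-1,0,0.042,-0.048,0,-1,0,0.071,-0.082,0,-1,0,0.071,-0.082,0,-1,0,0.071,-0.082,0,-1]
}}

```text
time_s: 19.58
tcp_pos: [0.5319, 0.129, 0.0324]
orientation: [-131.0, -0.3, -22.5]
ft_force: [0.2, 0.2, -0.9]
grip_width: 0.0495
```

```bash
python3 az.py; python3 go.py; python3 wr.py w3
```

```text
tilt 49.0 az 67.2 Xz 0.005 r 0.328 off -0.438 z 0.032 q [-27.   40.9 119.9  70.4  53.1 -66.1] t 19.575
t 19.57 tcp [0.5319 0.129  0.0324] ori [-130.96   -0.3   -22.5 ] q [-27.   40.9 119.9  70.4  53.1 -66.1] F [ 0.2  0.2 -0.9] w 0.0495
[[0.924, 0.314, -0.218, 0.502], [-0.383, 0.767, -0.516, 0.059], [0.005, 0.56, 0.828, 0.191], [0.0, 0.0, 0.0, 1.0]]
```

View pics/w3.png

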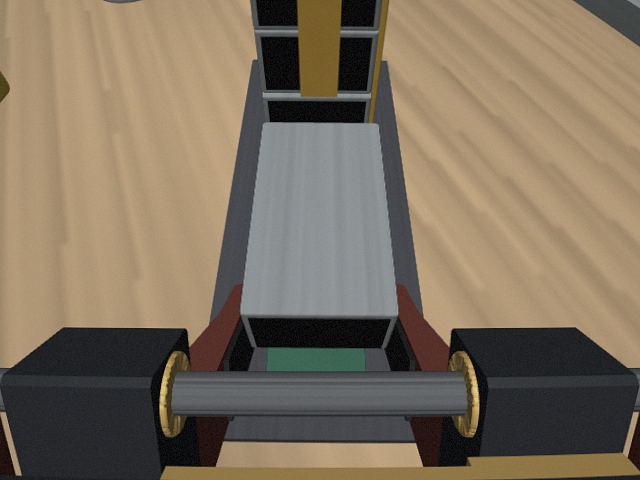

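The three blanks dropped square, and the drawn one lies on the rail (top face at columns 245–395, rows 123–318), gripped at its front end. Now I regrip nearer its middle and higher.

Call:
{"op": "jog_arm", "data": {
  "series": [0,0,0,0,0.5,0,0,0,0,0.5,0,-0.015,0.007,0,0.5,0,-0.03,0.014,0,0.5,0,-0.045,0.021,0,0.5,0,-0.045,0.021,0,0.5,0,-0.045,0.021,0,-1,0,-0.045,0.021,0,-1,0,-0.045,0.021,0,-1]
}}

```text
time_s: 20.75
tcp_pos: [0.5489, 0.1711, 0.0526]
orientation: [-130.9, -0.3, -22.5]
ft_force: [0.4, 1.2, -1.1]
grip_width: 0.0499
```

```bash
python3 go.py
python3 - <<'E'
from m import *
z=np.load('w3.npz'); im,W=z['im'],z['W']; X,Y,Z=W[...,0],W[...,1],W[...,2]
c=np.array([.3907,.9205]); n=np.array([-c[1],c[0]]); A=W[...,:2]@c; L=W[...,:2]@n
hsv=cv2.cvtColor(im,cv2.COLOR_RGB2HSV)
t=biggest((abs(Z-.07)<.006)&(hsv[...,1]<60)&(hsv[...,2]>90)&(A<.405)&(abs(L+.4386)<.035)); rect(t,W,'blank'); print(np.percentile(A[t],[.5,99.5]),np.percentile(L[t],[.5,99.5]))
s=sensors.observe(); p=s['tcp_pos'][:2]; print('tcp along/lat',p@c,p@n,'G along',p@c-.0144)
E
```

```text
t 20.75 tcp [0.5489 0.1711 0.0526] ori [-130.94   -0.27  -22.46] q [-21.   38.3 119.   72.9  52.2 -61.2] F [ 0.4  1.2 -1.1] w 0.0499
blank 26538 med [0.539  0.1418 0.0693] rect mm [542.1 152. ] [90.7 50.1] 67.0 z [0.068 0.069 0.07 ]
[0.30698382 0.3952795 ] [-0.46398943 -0.41518486]
tcp along/lat 0.371993027075559 -0.4384239456332878 G along 0.35759302707555896
```

```bash
python3 go.py "(.549,.171,.28)" "(.51,-.03,.3)" "(.483,-.2245,.28)" "(.483,-.2245,.1706)"
```

```text
t 20.75 tcp [0.5489 0.1711 0.0526] ori [-130.94   -0.27  -22.46] q [-21.   38.3 119.   72.9  52.2 -61.2] F [ 0.4  1.2 -1.1] w 0.0499
(0.549, 0.171, 0.28) -> [ 0.0012 -0.1717 -0.1491]
(0.51, -0.03, 0.3) -> [ 0.042  -0.0552 -0.3136]
(0.483, -0.2245, 0.28) -> [ 0.0913  0.0846 -0.4439]
(0.483, -0.2245, 0.1706) -> [ 0.0908  0.1672 -0.3723]
```

Call:
{"op": "jog_arm", "data": {
  "series": [0,-0.025,-0.022,0,-1,0,-0.06,-0.052,0,-1,0,-0.1,-0.087,0,-1,0,-0.14,-0.12,0,-1,0.001,-0.172,-0.149,0,-1,0.01,-0.145,-0.19,0,-1,0.02,-0.115,-0.23,0,-1,0.03,-0.085,-0.27,0,-1,0.042,-0.055,-0.314,0,-1,0.055,-0.018,-0.346,0,-1]
}}

```text
time_s: 22.0
tcp_pos: [0.5029, -0.0821, 0.2935]
orientation: [-131.0, -0.4, -22.5]
ft_force: [0.7, -1.1, -1.7]
grip_width: 0.0495
```

```bash
python3 az.py; python3 go.py "(.483,-.2245,.28)"
```

```text
tilt 49.0 az 67.2 Xz 0.006 r 0.123 off -0.494 z 0.294 q [-49.2  18.1 100.1  42.6  89.2 -38.3] t 22.0
t 22.0 tcp [ 0.5029 -0.0821  0.2935] ori [-130.99   -0.35  -22.49] q [-49.2  18.1 100.1  42.6  89.2 -38.3] F [ 0.7 -1.1 -1.7] w 0.0495
(0.483, -0.2245, 0.28) -> [ 0.036   0.1016 -0.096 ]
```

Call:
{"op": "jog_arm", "data": {
  "series": [0.012,0.034,-0.032,0,-1,0.024,0.068,-0.064,0,-1,0.036,0.102,-0.096,0,-1,0.036,0.102,-0.096,0,-1]
}}

```text
time_s: 22.5
tcp_pos: [0.4833, -0.2261, 0.2779]
orientation: [-131.0, -0.3, -22.7]
ft_force: [-0.7, 0.0, -1.6]
grip_width: 0.0499
```

```bash
python3 az.py
python3 - <<'E'
from m import *
im,d,c=grab('top','t2'); W=cloud(d,c); X,Y,Z=W[...,0],W[...,1],W[...,2]
cv2.imwrite('pics/t2c.png',cv2.resize(im[150:330,280:500,::-1],None,fx=3,fy=3))
hsv=cv2.cvtColor(im,cv2.COLOR_RGB2HSV); H,S,V=hsv[...,0],hsv[...,1],hsv[...,2]
im,d,c=grab('side','s2'); cv2.imwrite('pics/s2c.png',cv2.resize(im[120:320,200:460,::-1],None,fx=3,fy=3))
E
python3 go.py "(.483,-.2245,.1706)"
```

```text
tilt 49.0 az 67.1 Xz 0.005 r -0.017 off -0.533 z 0.278 q [-59.3  26.1  89.3  37.7  97.1 -43.3] t 22.5
t 22.6 tcp [ 0.4832 -0.2224  0.2788] ori [-130.88   -0.21  -22.49] q [-59.2  25.9  89.6  37.8  97.1 -43.3] F [-0.4  0.9 -1.1] w 0.0498
(0.483, -0.2245, 0.1706) -> [0.0002 0.0831 0.0694]
```

View pics/s2c.png

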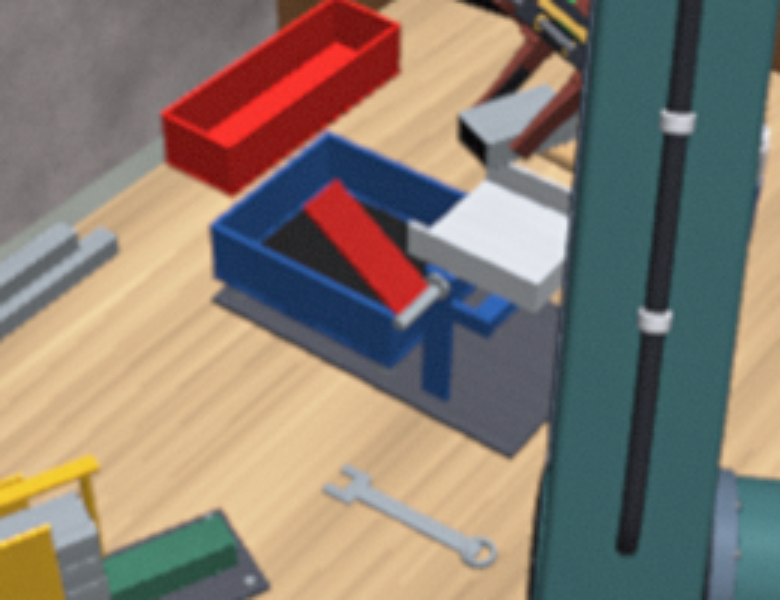

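The crop shows the blank held above the pan (blank at about (520,130), pan floor at (500,230)), with the side wall and paddle clear. Lowering.

Call:
{"op": "jog_arm", "data": {
  "series": [0,0.028,0.023,0,-1,0,0.05,0.042,0,-1,0,0.065,0.054,0,-1,0,0.074,0.062,0,-1,0,0.08,0.067,0,-1,0,0.08,0.067,0,-1]
}}

```text
time_s: 23.35
tcp_pos: [0.4836, -0.2241, 0.1751]
orientation: [-130.9, -0.3, -22.4]
ft_force: [-0.4, -0.1, -1.6]
grip_width: 0.0495
```

```bash
python3 go.py
python3 - <<'E'
from m import *
im,d,c=grab('top','t3'); W=cloud(d,c); X,Y,Z=W[...,0],W[...,1],W[...,2]
im2,d2,c2=grab('wrist','w4')
W2=cloud(d2,c2); b=(abs(W2[...,0]-.475)<.12)&(abs(W2[...,1]+.24)<.12)
hsv=cv2.cvtColor(im2,cv2.COLOR_RGB2HSV)
t=biggest(b&(hsv[...,1]<60)&(W2[...,2]>.18)&(W2[...,2]<.195)&(hsv[...,2]>90)); rect(t,W2,'blank top')
f=biggest(b&(hsv[...,1]<60)&(W2[...,2]>.145)&(W2[...,2]<.165)&(hsv[...,2]>90)); rect(f,W2,'floor')
E
```

```text
t 23.35 tcp [ 0.4836 -0.2241  0.1751] ori [-130.92   -0.3   -22.42] q [-59.2  33.3  94.1  37.4  87.7 -50.7] F [-0.4 -0.1 -1.6] w 0.0495
blank top 18126 med [ 0.4818 -0.2305  0.192 ] rect mm [ 483.1 -227. ] [56.7 52.9] 67.5 z [0.191 0.192 0.193]
floor 5756 med [ 0.4344 -0.1862  0.1555] rect mm [ 439.1 -195.2] [63.4 31.2] 1.4 z [0.154 0.155 0.163]
```

View pics/w4.png

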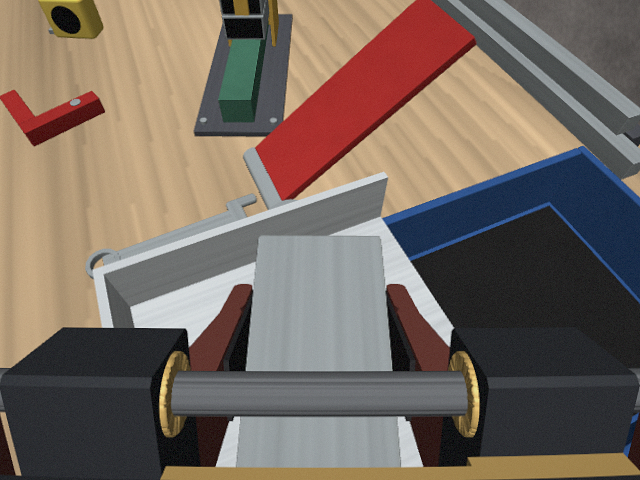

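The wrist view shows the blank over the pan, inside both side walls (far end at row 237, inside the wall). It is still about 6 mm above the floor, so I lower it and release.

Call:
{"op": "jog_arm", "data": {
  "series": [0,0.003,0.002,0,-1,0,0.0045,0.004,0,-1,0,0.0045,0.004,0,-1,0,0.0045,0.004,0,0.4,0,0.0045,0.004,0,0.4,0,0.0045,0.004,0,0.4]
}}

```text
time_s: 24.2
tcp_pos: [0.4836, -0.2242, 0.1692]
orientation: [-130.9, -0.3, -22.4]
ft_force: [-0.9, 0.9, 0.2]
grip_width: 0.0617
```

Call:
{"op": "jog_arm", "data": {
  "series": [0,0,-0.02,0,0.4,0,-0.01,-0.06,0,0.4,0,-0.03,-0.11,0,0.4,0,-0.05,-0.16,0,0.4]
}}

```text
time_s: 24.7
tcp_pos: [0.4488, -0.3056, 0.3131]
orientation: [-130.9, -0.3, -22.4]
ft_force: [0.6, -0.2, -0.4]
grip_width: 0.0615
```

```bash
python3 az.py
python3 - <<'E'
from m import *
im2,d2,c2=grab('wrist','w5')
W2=cloud(d2,c2); b=(abs(W2[...,0]-.475)<.12)&(abs(W2[...,1]+.24)<.12)
hsv=cv2.cvtColor(im2,cv2.COLOR_RGB2HSV)
t=biggest(b&(hsv[...,1]<60)&(W2[...,2]>.18)&(W2[...,2]<.195)&(hsv[...,2]>90)); rect(t,W2,'blank top')
r=biggest(((hsv[...,0]<8)|(hsv[...,0]>172))&(hsv[...,1]>150)&(W2[...,2]>.1)); rect(r,W2,'paddle')
E
```

```text
tilt 49.1 az 67.3 Xz 0.005 r -0.104 off -0.533 z 0.313 q [-65.4  27.8  80.7  35.3 106.1 -43.9] t 24.7
blank top 7360 med [ 0.4745 -0.2473  0.1851] rect mm [ 476.1 -241.9] [90.5 50.1] 67.4 z [0.184 0.185 0.186]
paddle 5575 med [ 0.5478 -0.1252  0.1922] rect mm [ 545.4 -122.7] [103.7  48. ] 1.5 z [0.159 0.192 0.222]
```

Blank lies flat and centred in the pan (top at z = 0.185, centre (0.476, −0.242)). To press the paddle safely I need the tool upright again, so I undo the tilt by pulling inward against the folded-arm limits at azimuth 67°.

```bash
python3 go.py "(.52,.0,.5)" "(.45,.25,.5)" "(.13,.5,.45)"
```

```text
t 24.75 tcp [ 0.4493 -0.3099  0.3187] ori [-131.25   -0.74  -22.48] q [-65.5  27.5  80.1  35.4 106.5 -43.8] F [ 0.6 -3.   3.4] w 0.0614
(0.52, 0.0, 0.5) -> [-0.0508 -0.3434  0.1156]
(0.45, 0.25, 0.5) -> [-0.211  -0.4796  0.2678]
(0.13, 0.5, 0.45) -> [-0.6029 -0.5175  0.3792]
```

Call:
{"op": "jog_arm", "data": {
  "series": [0,-0.05,-0.01,0,-1,-0.01,-0.11,0.01,0,-1,-0.02,-0.17,0.035,0,-1,-0.03,-0.23,0.065,0,-1,-0.04,-0.29,0.09,0,-1,-0.052,-0.343,0.115,0,-1,-0.085,-0.375,0.15,0,-1,-0.12,-0.405,0.19,0,-1,-0.165,-0.44,0.23,0,-1,-0.21,-0.48,0.268,0,-1]
}}

```text
time_s: 26.0
tcp_pos: [0.4556, 0.2368, 0.4961]
orientation: [-130.9, -0.3, -22.5]
ft_force: [1.8, 0.8, 1.2]
grip_width: 0.0005
```

Call:
{"op": "jog_arm", "data": {
  "series": [-0.055,-0.005,0.015,0,-1,-0.11,-0.01,0.03,0,-1,-0.165,-0.015,0.046,0,-1,-0.22,-0.02,0.062,0,-1,-0.275,-0.027,0.078,0,-1,-0.33,-0.033,0.094,0,-1,-0.392,-0.038,0.111,0,-1,-0.392,-0.038,0.111,0,-1]
}}

```text
time_s: 27.0
tcp_pos: [0.1517, 0.4715, 0.4478]
orientation: [-131.7, -0.4, -22.8]
ft_force: [0.2, -0.9, -0.5]
grip_width: 0.0001
```

```bash
python3 az.py
```

```text
tilt 48.3 az 66.9 Xz 0.006 r 0.493 off 0.046 z 0.448 q [ 60.4 -21.7 114.4   7.6  39.4  79.3] t 27.0
```

```bash
cat > kin.py <<'E'
import numpy as np
D=[(20.6,86.6,72.9,.145,-.582,.2225),(12.4,60.7,106.9,.5007,-.2984,.5012),(8.3,65.9,105.9,.5301,.101,.5),(48.7,12.4,115.7,.3624,.8424,.4001),(28.6,50.5,97.7,.3015,.7017,.3946),(1.4,12.3,155.1,.1164,.2853,.8984),(25.9,12.5,118.7,.2396,.7368,.735),(44.9,12.3,90.1,.3671,.9996,.519)]
A=[];b=[]
for q2,q3,q5,x,y,z in D:
    s2,c2=np.sin(np.radians(q2)),np.cos(np.radians(q2)); t=np.radians(q2+q3); u=np.radians(q2+q3+q5)
    A.append([s2,np.sin(t),np.cos(t),np.sin(u),1,0]); b.append(np.sqrt(x*x+y*y-.07**2))
    A.append([c2,np.cos(t),-np.sin(t),np.cos(u),0,1]); b.append(z)
A=np.array(A);b=np.array(b); k,*_=np.linalg.lstsq(A,b,rcond=None); print('L1 L2 a Lt r0 h',k.round(3),'res',abs(A@k-b).max().round(4))
for q2,q3,q5 in [(-21.7,114.4,39.4),(-16,136,11.2),(0,136,11.2),(33,136,11.2),(60,105,15)]:
    s2,c2=np.sin(np.radians(q2)),np.cos(np.radians(q2)); t=np.radians(q2+q3); u=np.radians(q2+q3+q5)
    print(q2,q3,q5,'r',(np.array([s2,np.sin(t),np.cos(t),np.sin(u),1,0])@k).round(3),'z',(np.array([c2,np.cos(t),-np.sin(t),np.cos(u),0,1])@k).round(3),'tilt',180-np.degrees(u))
E
python3 kin.py
```

```text
L1 L2 a Lt r0 h [ 0.612  0.433  0.112  0.38  -0.     0.265] res 0.0004
-21.7 114.4 39.4 r 0.483 z 0.446 tilt 47.900000000000006
-16 136 11.2 r 0.437 z 0.289 tilt 48.80000000000001
0 136 11.2 r 0.426 z 0.168 tilt 32.79999999999998
33 136 11.2 r 0.305 z -0.049 tilt -0.19999999999998863
60 105 15 r 0.534 z -0.257 tilt 0.0
```

Run:
```python
import numpy as np
from h import *
im,d,c=grab('top','t4'); W=cloud(d,c)
ws=[('top_now',W),('side0',np.load('side0.npz')['W'])]
for n,W in ws:
    X,Y,Z=W[...,0],W[...,1],W[...,2]; print(n)
    for y in (-.5,-.6,-.7,-.8,-.9,-1.,-1.1):
        r=[]
        for x in np.arange(-.5,.41,.1):
            v=Z[(abs(X-x)<.05)&(abs(Y-y)<.05)]; r.append(round(float(v.max()),2) if len(v) else None)
        print(y,r)
```

```text
top_now
-0.5 [-0.51, None, None, 0.01, 0.01, 0.01, 0.01, 0.01, 0.19, 0.2]
-0.6 [-0.5, None, None, 0.01, 0.18, 0.18, 0.19, 0.17, 0.01, 0.01]
-0.7 [-0.5, None, None, 0.01, 0.19, 0.19, 0.19, 0.19, 0.01, 0.01]
-0.8 [-0.73, None, None, 0.01, 0.19, 0.19, 0.19, 0.18, 0.01, 0.01]
-0.9 [-0.73, None, None, -0.0, None, None, None, 0.0, 0.0, -0.0]
-1.0 [-0.73, None, None, None, None, None, None, None, None, None]
-1.1 [-0.73, None, None, None, None, None, None, None, None, None]
side0
-0.5 [-0.6, -0.61, -0.74, 0.01, 0.01, 0.01, 0.69, 0.53, 0.01, None]
-0.6 [-0.61, -0.61, -0.74, 0.01, 0.18, 0.18, 0.66, 0.52, 0.01, None]
-0.7 [None, -0.6, -0.74, 0.01, 0.19, 0.19, 0.18, 0.08, 0.01, 0.0]
-0.8 [None, -0.73, -0.74, 0.0, 0.19, 0.19, 0.19, 0.01, 0.01, 0.01]
-0.9 [None, -0.74, -0.74, None, -0.01, None, None, -0.01, -0.0, -0.0]
-1.0 [None, -0.73, -0.74, None, None, None, None, None, None, None]
-1.1 [None, -0.74, -0.74, None, None, None, None, None, -0.13, -0.12]
```

```bash
python3 go.py "(.45,.25,.5)" "(.53,-.03,.5)" "(.45,-.31,.5)" "(.16,-.47,.5)" "(-.12,-.47,.5)"
```

```text
t 27.05 tcp [0.1458 0.4742 0.4476] ori [-1.3173e+02 -3.0000e-02 -2.2480e+01] q [ 61.4 -21.5 114.4   7.2  39.3  80.2] F [-0.1  0.9  0.1] w 0.0005
(0.45, 0.25, 0.5) -> [ 0.3668  0.0215 -0.1025]
(0.53, -0.03, 0.5) -> [ 0.5478  0.1735 -0.2727]
(0.45, -0.31, 0.5) -> [ 0.5809  0.3661 -0.4886]
(0.16, -0.47, 0.5) -> [ 0.3741  0.5382 -0.6818]
(-0.12, -0.47, 0.5) -> [ 0.1154  0.6093 -0.7618]
```

Call:
{"op": "jog_arm", "data": {
  "series": [0.06,0.003,-0.017,0,-1,0.12,0.007,-0.034,0,-1,0.18,0.01,-0.05,0,-1,0.24,0.014,-0.067,0,-1,0.3,0.017,-0.085,0,-1,0.36,0.025,-0.105,0,-1,0.41,0.06,-0.14,0,-1,0.46,0.1,-0.19,0,-1,0.51,0.14,-0.235,0,-1,0.548,0.174,-0.273,0,-1]
}}

```text
time_s: 28.3
tcp_pos: [0.4978, 0.0682, 0.5013]
orientation: [-131.7, -0.4, -22.9]
ft_force: [0.8, -0.0, 0.6]
grip_width: 0.0007
```

Call:
{"op": "jog_arm", "data": {
  "series": [0.01,0.035,-0.04,0,-1,0.018,0.075,-0.085,0,-1,0.025,0.115,-0.13,0,-1,0.03,0.155,-0.175,0,-1,0.033,0.192,-0.216,0,-1,-0.005,0.225,-0.25,0,-1,-0.045,0.26,-0.29,0,-1,-0.085,0.295,-0.33,0,-1,-0.13,0.33,-0.37,0,-1,-0.174,0.364,-0.409,0,-1]
}}

```text
time_s: 29.55
tcp_pos: [0.1407, -0.3576, 0.5011]
orientation: [-131.8, -0.5, -22.9]
ft_force: [0.7, -1.4, 1.3]
grip_width: 0.0004
```

Call:
{"op": "jog_arm", "data": {
  "series": [-0.055,0.015,-0.016,0,-1,-0.11,0.03,-0.033,0,-1,-0.165,0.045,-0.05,0,-1,-0.22,0.06,-0.065,0,-1,-0.259,0.071,-0.08,0,-1]
}}

```text
time_s: 30.18
tcp_pos: [-0.1397, -0.3543, 0.4995]
orientation: [-131.8, -0.5, -22.9]
ft_force: [-0.1, -0.5, -0.4]
grip_width: 0.0005
```

```bash
python3 az.py; python3 go.py
```

```text
tilt 48.2 az 66.6 Xz 0.008 r -0.381 off -0.011 z 0.499 q [-118.3   21.3   64.9   -5.9  141.9  -98.6] t 30.175
t 30.18 tcp [-0.1397 -0.3543  0.4995] ori [-131.76   -0.48  -22.95] q [-118.3   21.3   64.9   -5.9  141.9  -98.6] F [-0.1 -0.5 -0.4] w 0.0005
```

Call:
{"op": "jog_arm", "data": {
  "series": [0.02,0.04,-0.045,0,-1,0.04,0.08,-0.09,0,-1,0.05,0.3,-0.33,0,-1,0.05,0.3,-0.33,0,-1]
}}

```text
time_s: 30.68
tcp_pos: [-0.1851, -0.5745, 0.4704]
orientation: [-133.6, -0.5, -22.9]
ft_force: [-0.3, -0.7, -1.3]
grip_width: 0.0007
```

Call:
{"op": "jog_arm", "data": {
  "series": [0,0.2,-0.22,0,-1,0,0.2,-0.22,0,-1]
}}

```text
time_s: 30.92
tcp_pos: [-0.211, -0.6258, 0.4223]
orientation: [-135.6, -0.6, -22.9]
ft_force: [0.3, 0.5, 0.6]
grip_width: 0.0007
```

Call:
{"op": "jog_arm", "data": {
  "series": [0,0.2,-0.21,0,-1,0,0.2,-0.21,0,-1]
}}

```text
time_s: 31.18
tcp_pos: [-0.2272, -0.6539, 0.3861]
orientation: [-136.5, -0.7, -23.1]
ft_force: [1.2, -0.6, 0.5]
grip_width: 0.0005
```

```bash
python3 az.py
```

```text
tilt 43.5 az 66.2 Xz 0.012 r -0.691 off -0.049 z 0.386 q [-114.6   56.1   12.3   -1.3  155.1  -92.7] t 31.175
```

Call:
{"op": "jog_arm", "data": {
  "series": [0,-0.2,-0.22,0,-1,0,-0.2,-0.22,0,-1,0,-0.2,-0.22,0,-1]
}}

```text
time_s: 31.55
tcp_pos: [-0.2259, -0.6376, 0.4545]
orientation: [-142.2, -0.4, -22.9]
ft_force: [0.3, 0.8, -0.1]
grip_width: 0.0003
```

```bash
python3 az.py
```

```text
tilt 37.8 az 66.7 Xz 0.006 r -0.675 off -0.044 z 0.454 q [-114.8   50.4   12.3   -2.2  155.1  -93.8] t 31.55
```

Call:
{"op": "jog_arm", "data": {
  "series": [0,-0.18,-0.24,0,-1,0,-0.18,-0.24,0,-1,0,-0.18,-0.24,0,-1]
}}

```text
time_s: 31.92
tcp_pos: [-0.2241, -0.6179, 0.5126]
orientation: [-147.2, -0.0, -22.6]
ft_force: [-1.4, -0.5, -1.0]
grip_width: 0.0005
```

```bash
python3 az.py
```

```text
tilt 32.8 az 67.3 Xz 0.0 r -0.656 off -0.037 z 0.513 q [-115.2   45.3   12.3   -3.2  155.1  -95.1] t 31.925
```

Call:
{"op": "jog_arm", "data": {
  "series": [0.02,-0.235,-0.18,0,-1,0.02,-0.235,-0.18,0,-1,0.02,-0.235,-0.18,0,-1]
}}

```text
time_s: 32.3
tcp_pos: [-0.2074, -0.5959, 0.574]
orientation: [-152.7, 0.4, -22.4]
ft_force: [0.9, -0.1, 0.5]
grip_width: 0.0001
```

Call:
{"op": "jog_arm", "data": {
  "series": [0.02,-0.225,-0.19,0,-1,0.02,-0.225,-0.19,0,-1,0.02,-0.225,-0.19,0,-1]
}}

```text
time_s: 32.67
tcp_pos: [-0.1871, -0.5689, 0.6324]
orientation: [-158.1, 0.9, -22.2]
ft_force: [-0.1, 0.0, 0.3]
grip_width: 0.0002
```

Call:
{"op": "jog_arm", "data": {
  "series": [0.02,-0.22,-0.195,0,-1,0.02,-0.22,-0.195,0,-1,0.02,-0.22,-0.195,0,-1]
}}

```text
time_s: 33.05
tcp_pos: [-0.163, -0.5375, 0.6873]
orientation: [-163.6, 1.3, -22.0]
ft_force: [-0.8, -0.7, 0.3]
grip_width: 0.0006
```

Call:
{"op": "jog_arm", "data": {
  "series": [0.02,-0.215,-0.2,0,-1,0.02,-0.215,-0.2,0,-1,0.02,-0.215,-0.2,0,-1]
}}

```text
time_s: 33.42
tcp_pos: [-0.1347, -0.5023, 0.7377]
orientation: [-169.0, 1.7, -21.9]
ft_force: [-0.3, -0.4, 0.3]
grip_width: 0.0008
```

```bash
python3 az.py
```

```text
tilt 11.2 az 76.7 Xz -0.03 r -0.515 off -0.074 z 0.738 q [-111.5   23.6   12.3   -3.7  155.1  -92.6] t 33.425
```

Call:
{"op": "jog_arm", "data": {
  "series": [0,-0.21,-0.2,0,-1,0,-0.21,-0.2,0,-1,0,-0.21,-0.2,0,-1,0,-0.21,-0.2,0,-1]
}}

```text
time_s: 33.92
tcp_pos: [-0.1114, -0.4559, 0.7877]
orientation: [-174.8, 2.2, -21.9]
ft_force: [-0.4, -0.6, 0.2]
grip_width: 0.0008
```

```bash
python3 az.py; python3 go.py "(.15,-.52,.55)" "(.42,-.4,.4)" "(.574,-.122,.27)"
```

```text
tilt 5.7 az 90.9 Xz -0.038 r -0.463 off -0.077 z 0.788 q [-110.5   17.8   12.4   -4.9  155.1  -92.9] t 33.925
t 33.92 tcp [-0.1114 -0.4559  0.7877] ori [-174.78    2.19  -21.85] q [-110.5   17.8   12.4   -4.9  155.1  -92.9] F [-0.4 -0.6  0.2] w 0.0008
(0.15, -0.52, 0.55) -> [ 0.2754 -0.0169  0.2299]
(0.42, -0.4, 0.4) -> [ 0.4869 -0.215   0.3906]
(0.574, -0.122, 0.27) -> [ 0.5313 -0.5174  0.5471]
```

Call:
{"op": "jog_arm", "data": {
  "series": [0.045,0,0.04,-0.05,-1,0.09,-0.003,0.078,-0.1,-1,0.135,-0.007,0.115,-0.15,-1,0.18,-0.01,0.153,-0.2,-1,0.23,-0.014,0.19,-0.25,-1,0.275,-0.017,0.23,-0.3,-1,0.32,-0.055,0.26,-0.35,-1,0.36,-0.095,0.29,-0.41,-1,0.4,-0.135,0.32,-0.41,-1,0.45,-0.175,0.35,-0.41,-1]
}}

```text
time_s: 35.17
tcp_pos: [0.3594, -0.4306, 0.4417]
orientation: [-174.2, 0.0, 1.5]
ft_force: [0.6, -0.6, 0.4]
grip_width: 0.0004
```

```bash
python3 az.py; python3 go.py "(.5,-.25,.4)" "(.574,-.122,.27)"
```

```text
tilt 5.8 az 91.6 Xz -0.0 r -0.254 off -0.5 z 0.442 q [-59.1  13.4  67.2   2.9 104.4 -60.1] t 35.175
t 35.17 tcp [ 0.3594 -0.4306  0.4417] ori [-1.742e+02  1.000e-02  1.510e+00] q [-59.1  13.4  67.2   2.9 104.4 -60.1] F [ 0.6 -0.6  0.4] w 0.0004
(0.5, -0.25, 0.4) -> [ 0.1453 -0.1717  0.0594]
(0.574, -0.122, 0.27) -> [ 0.2227 -0.2839  0.2014]
```

Call:
{"op": "jog_arm", "data": {
  "series": [0.036,-0.043,0.015,0,-1,0.073,-0.086,0.03,0,-1,0.11,-0.13,0.045,0,-1,0.145,-0.172,0.06,0,-1,0.17,-0.205,0.09,0,-1,0.19,-0.235,0.125,0,-1,0.205,-0.26,0.16,0,-1,0.2227,-0.288,0.201,0,-1,0.2227,-0.288,0.201,0,-1]
}}

```text
time_s: 36.3
tcp_pos: [0.5707, -0.1165, 0.2682]
orientation: [-174.1, 0.4, 1.7]
ft_force: [-0.0, -0.4, -0.3]
grip_width: 0.0004
```

```bash
python3 go.py "(.574,-.118,.215)" "(.574,-.118,.105)"
```

```text
t 36.3 tcp [ 0.5707 -0.1165  0.2682] ori [-174.1     0.4     1.69] q [-21.8  18.1  83.8   5.3  80.8 -24.5] F [-0.  -0.4 -0.3] w 0.0004
(0.574, -0.118, 0.215) -> [0.0036 0.007  0.0528]
(0.574, -0.118, 0.105) -> [0.0044 0.0183 0.1622]
```

Call:
{"op": "jog_arm", "data": {
  "series": [0.003,0.003,0.03,0,-1,0.003,0.007,0.053,0,-1,0.003,0.009,0.067,0,-1,0.003,0.01,0.081,0,-1,0.003,0.012,0.095,0,-1,0.004,0.013,0.109,0,-1,0.004,0.015,0.123,0,-1,0.004,0.016,0.137,0,-1,0.004,0.017,0.15,0,-1,0.004,0.018,0.16,0,-1]
}}

```text
time_s: 37.55
tcp_pos: [0.5757, -0.121, 0.1107]
orientation: [-174.3, 0.1, 1.6]
ft_force: [-0.2, -0.6, 7.1]
grip_width: 0.0003
```

Call:
{"op": "jog_arm", "data": {
  "series": [0,0,0,0,-1,0,0,0,0,-1,0,0,0,0,-1,0,0,0,0,-1]
}}

```text
time_s: 38.05
tcp_pos: [0.5769, -0.1211, 0.1122]
orientation: [-174.3, -0.1, 1.5]
ft_force: [0.9, 1.2, 5.1]
grip_width: 0.0007
```

```bash
python3 go.py
python3 - <<'E'
from h import *
im,d,c=grab('top','t5'); a=cv2.resize(im[150:290,320:440],None,fx=3.4,fy=3.4)
im,d,c=grab('side','s5'); b=cv2.resize(im[130:300,230:420],None,fx=2.1,fy=2.8)
cv2.imwrite('pics/c5.png',np.hstack([a[:476],b[:476]])[:,:,::-1])
E
```

```text
t 38.05 tcp [ 0.5769 -0.1211  0.1122] ori [-1.743e+02 -6.000e-02  1.540e+00] q [-22.   27.2  93.5   6.   61.6 -26.5] F [0.9 1.2 5.1] w 0.0007
```

View pics/c5.png

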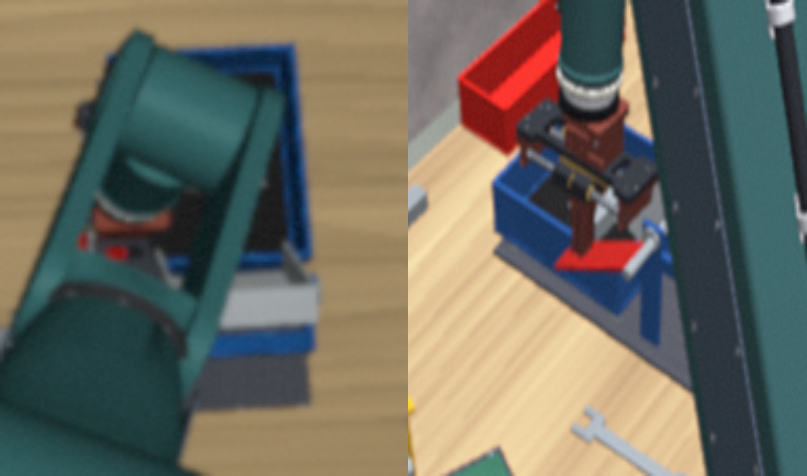

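The pan is tipped and the paddle is down under the fingers. The blank is hidden by the arm, so I press slightly deeper, then ease up and look.

Call:
{"op": "jog_arm", "data": {
  "series": [0,0.001,0.008,0,-1,0,0.001,0.01,0,-1,0,0.001,0.01,0,-1,0,0,-0.01,0,-1,0,-0.003,-0.03,0,-1,0,-0.005,-0.05,0,-1,0,-0.007,-0.07,0,-1,0,-0.009,-0.09,0,-1,0,-0.013,-0.12,0,-1,0,-0.018,-0.17,0,-1]
}}

```text
time_s: 39.4
tcp_pos: [0.5745, -0.1195, 0.2815]
orientation: [-174.2, 0.3, 1.5]
ft_force: [0.4, -0.5, 0.6]
grip_width: 0.0005
```

Call:
{"op": "jog_arm", "data": {
  "series": [-0.01,-0.05,-0.04,0,-1,-0.02,-0.11,-0.06,0,-1,-0.03,-0.17,-0.08,0,-1,-0.04,-0.23,-0.1,0,-1,-0.05,-0.29,-0.1,0,-1]
}}

```text
time_s: 40.02
tcp_pos: [0.5194, 0.1537, 0.4115]
orientation: [-174.3, -0.1, 1.5]
ft_force: [0.9, -0.3, -0.8]
grip_width: 0.0007
```

```bash
python3 go.py
python3 - <<'E'
from m import *
im,d,c=grab('top','t6'); W=cloud(d,c); X,Y,Z=W[...,0],W[...,1],W[...,2]; a=cv2.resize(im[140:290,200:480],None,fx=2.5,fy=2.5)
cv2.imwrite('pics/c6.png',a[:,:,::-1])
hsv=cv2.cvtColor(im,cv2.COLOR_RGB2HSV); H,S,V=hsv[...,0],hsv[...,1],hsv[...,2]
b=(abs(X-.48)<.09)&(abs(Y+.243)<.08)
rect(biggest(b&(S<60)&(Z>.145)&(Z<.165)&(V>100)),W,'panfloor')
r=biggest(((H<8)|(H>172))&(S>150)&(Z>.1)&(Y<0)&(Y>-.2)); rect(r,W,'paddle')
t=(abs(X-.66)<.1)&(abs(Y+.236)<.085)&(Z>.05)&(Z<.09); print('in tub',t.sum()); rect(biggest(t&(V>90)),W,'blank')
m=biggest((S<70)&(V>90)&(X>.5)&(X<.65)&(Y>.1)&(Y<.35)&(Z>.1)&(Z<.145)); rect(m,W,'magblanks')
E
```

```text
t 40.02 tcp [0.5194 0.1537 0.4115] ori [-1.7434e+02 -1.3000e-01  1.5000e+00] q [ 5.2  8.2 77.6  5.6 93.7  4. ] F [ 0.9 -0.3 -0.8] w 0.0007
panfloor 1472 med [ 0.4769 -0.2447  0.1558] rect mm [ 477.6 -243.7] [128.7 118.2] 1.8 z [0.151 0.156 0.161]
paddle 490 med [ 0.5509 -0.1252  0.1932] rect mm [ 548.6 -125.4] [100.9  44.8] 1.2 z [0.161 0.193 0.223]
in tub 558
blank 362 med [ 0.6456 -0.2514  0.067 ] rect mm [ 646.1 -251.8] [90.7 47.9] 89.0 z [0.061 0.067 0.072]
magblanks 72 med [0.5769 0.2649 0.1298] rect mm [573.9 259.2] [60.5 20.1] 57.1 z [0.125 0.13  0.136]
```

View pics/c6.png

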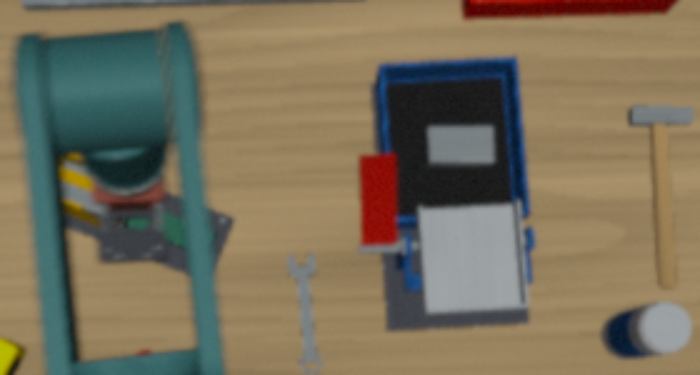

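The blank lies flat in the tub (crop about (460,145)), the pan is level and empty, and the paddle is back up. The three blanks in the magazine top out at z = 0.130, so they are down by 30 mm. The robot is clear, so I hand in.

```bash
python3 -c "
from bench import ctrl
print(ctrl.hand_in())"
```

```text
the job is handed in; nothing more can be done
None
```

The job is done and was handed in at about 40 s of the 59 s allowed.

**What I did**
- **Tilting the tool:** with the tool straight down, the gripper's body would have hit the stack. I tilted it about 49° by driving the arm against its reach and joint limits.
- **Drawing the blank:** I drew the bottom blank 108 mm out onto the green rail, and the other three dropped square. I then regripped it nearer its middle.
- **Laying it in the pan:** I lowered it flat onto the pan floor and let go. Its top was then at z = 0.185 m, with its centre close to the middle of the pan.
- **Tipping the pan:** I brought the tool back to about 6° from vertical and pressed the paddle straight down about 100 mm, at 5–7 N. I then eased it up so the pan swung back.

**Last checks, from the top camera**
- **Blank:** it lies flat in the tub, centred at (0.646, −0.252) with its top at z = 0.067 m, as expected for the tub floor.
- **Pan and paddle:** the pan is level and empty, and the paddle is back in its starting position.
- **Magazine:** the visible part of the top blank is at z = 0.130 m, 30 mm lower than before. The arm partly hid the magazine in that last picture, so that reading rests on few pixels. The wrist picture just after the draw showed the stack square, and nothing touched it afterwards.
- **Other items:** the wrench, the hammer and one spray can looked unmoved. The last picture did not cover the other can, the tape and the magnet well, but the arm never went near them at low height.

No check failed or disagreed.

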